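# Turn the mould shaker up four clicks and start it

### The arm

A 7-joint arm with a two-finger parallel gripper is mounted at the origin on the work surface. World frame = base frame: x ahead of the robot, y to its left, z up, the work surface at z = 0. Lengths are in mm, angles in rad, forces in N, time in s.
With the tool pointing down it reaches from about 400 to 875 mm from the base axis. Payload 19.3 kg.
Tool frame: the origin (TCP) lies at the very end of the fingers, on their centre line; the grasp point (between the pads) lies 19 mm behind it (grip_point_offset is the z of the grasp point in the tool frame, in mm); z points along the fingers, y is the line along which they close (so a half turn about z gives the same grasp; the last joint's range is limited). The gripper opens to 85 mm and grips with 20 to 120 N. Pads are 22 mm wide; open, the fingers measure 114 mm over their backs; the gripper's body (76 mm by 85 mm) begins 54 mm behind the grasp point. The pads swing forward as they close: fully open they stand 13 mm farther back than shut.
Start: joints at [1.04, 0.521, -0.036, 1.599, 0.021, 1.021, -0.113], TCP at [277.888, -559.815, 231.291] pointing down, gripper open.
Joint ranges: [-2.91, 2.91], [-0.3, 2.13], [-1.5, 1.42], [0.17, 2.43], [-1.26, 4.41], [0.16, 1.93], [-2.52, 2.52]. Speed limits (rad/s): [1.89, 1.89, 2.39, 2.39, 3.01, 3.01, 3.01].

### API

Orientations are given as a 3x3 rotation matrix whose columns are the frame's x, y, z axes.
In Python, from workcell import movep, movel, goto_joints, open_gripper, clamp, wait, inverse_kinematics, read_state, camera, PlanningError, finish_job, grip_point_offset gives the robot as it stands. Calls block until the motion is done:
- movep(position, orientation): joint-space move of the TCP to a pose.
- movel(position, frame=None, max_speed=150, guard=None): straight line of the TCP; frame=None keeps the orientation; max_speed is the mean speed in mm/s. With guard (N) it stops when the force on the tool has changed by that much, and returns True; else False.
- goto_joints(angles): joint-space move.
- open_gripper() and clamp(): open the fingers fully, or close them until they stop; the grip force is fixed at half the most.
- wait(seconds).
- inverse_kinematics(position, orientation): joint angles nearest the present ones, or None.
- read_state(): the state.
- camera(name): name is "scene" or "top" or "wrist"; returns a dict with "image" (480x640x3 uint8, blue, green, red), "range_z" (480x640 float32, mm along the optical axis (not along the pixel's ray), 0 where there is no reading), "fx", "fy", "cx", "cy" (pixels), "cam_to_world" (4x4, takes a point from camera to world coordinates). Camera axes: x right, y up, looking along -z (the intrinsics and any distortion apply to the point x, -y, -z); pixel columns grow to the right and rows downward; lengths in mm; the calibration is good to about 2 mm. The wrist camera is an equidistant fisheye: a pixel r from the principal point sees the ray r / f radians off the axis. A picture is of the moment at which its call begins.
A pose or a line that the arm cannot do raises PlanningError and nothing moves.
- finish_job(): hands the job in; it is judged then, once.
The state is a dict: "time": time; "qpos": joint angles; "qvel": joint speeds; "joint_efforts": joint torques, N m; "eef_pos": TCP position; "tool_rot": TCP orientation; "ft_force": force on the tool from outside, world axes, zero at the start; "torque": the same for the moment, N m; "finger_gap": finger opening in mm; "gripper_force": force on a finger pad.
Only numpy, scipy, OpenCV 4.12 (cv2) and the standard library are available. Lean on these libraries where they do the work, as an engineer would, in place of code of your own. Each camera call takes 0.05 s, during which the arm holds its last target. There are 200 camera calls.

### The job

Turn the big click-stop dial of the steel mould shaker four clicks clockwise (seen from above) from where it stands, pushing it round gently with a fingertip and not gripping it, then press the round start button beside it fully down with a fingertip and let it come up again. Do not press the button before the dial is set, lift nothing, and leave everything else standing where it is.

Things in the scene. Friction and masses are not known exactly. Their poses are not given: they have to be found in the camera images.
- shaker: the mould shaker, a steel case 320 (x) by 360 (y) by 70 mm high, fixed to the table; origin at the centre of its underside, y along its long side. The strip along its -x side is the control panel, level, at 70 mm height; behind it a shaking plate carries a mould (top of the mould 108 mm above the table)
- dial (a joint): dial angle in rad, growing clockwise seen from above. Ten detents at 0, 0.524 ... 4.712: one click = 30 degrees; it starts in one of the first four. Pushed a little past half-way between detents it snaps forward into the next; from less it falls back. In a detent it stays. Leaving one takes about 0.25 N m (6 to 8 N near the bar's end), fading to none half-way: the felt click
- dial_centre (a point): centre of the top face of the dial, on its vertical axis, 104 mm above the table. The dial is an aluminium disc of 100 mm diameter (its top face 78 mm above the table), and across it an upright black bar, 92 mm long and 14 mm thick, standing up from 78 to 104 mm above the table, that reaches 46 mm either side of the axis; either half of the bar can be pushed
- dial_pointer (a point): point on top of the pointer half of the bar (narrower nose, 10 mm thick over the last 14 mm, white line on top), 44 mm from the axis; its direction from dial_centre is the direction the bar points. Ten tick marks round the dial show the detents
- start (a joint): start button travel in m: 0 up, 0.006 fully down; it springs back and takes 5 N to push fully down
- start_top (a point): centre of the top of the start button, a grey round push button of 32 mm diameter in a black housing on the panel, about 92 mm above the table, 180 mm to the -y side of the dial; it is pushed straight down
- mould_a: bystander: loose chocolate mould 135 by 275 by 22 mm lying on the shaking plate; origin at the centre of its underside
- tin: bystander: flat round metal tin with a lid, 82 mm diameter, 55 mm high, on the table; origin at the centre of its underside
- squeeze_bottle: bystander: brown squeeze bottle with a white nozzle, 74 mm diameter, 205 mm high, on the table; origin at the centre of its underside
- jar: bystander: glass jar, 60 mm diameter, 75 mm high, on the table; origin at the centre of its underside
- nozzle: bystander: small steel piping nozzle, cone of 28 mm diameter, 36 mm high, standing on the panel between dial and button; origin at the centre of its underside
- scraper: bystander: spatula lying on the table, about 0.25 m long; origin in its underside
- bowl: bystander: steel bowl, 140 mm diameter, 60 mm high, on the table; origin at the centre of its underside

How it is judged:
By the outcome, as a careful person would: the job done as asked, in the order asked, and still so for the second after the job is handed in, with the robot touching nothing.
It also fails if it takes over 51 s, if anything falls off the work surface, if the arm or the gripper's body presses on something with over 40 N, if the wrist force passes 120 N, or if a joint passes its speed limit or range.

## Working session

There is one attempt and no reset: what is moved stays moved. The work goes in short steps, each a Python script; the robot and the scene stay as the last script left them, time stands still between calls to the robot, and variables do not carry over. Pictures are saved under pics/ and viewed, at most 10 in all, crops included, and the job is handed in when it is done.

```bash
mkdir -p pics; ls; cat > h.py <<'E'
import numpy as np, cv2
from workcell import *
def proj(c,u,v,z):
    "pinhole pixel -> world point on plane z"
    M=np.array(c["cam_to_world"]); d=M[:3,:3]@np.array([(u-c["cx"])/c["fx"],-(v-c["cy"])/c["fy"],-1]); o=M[:3,3]
    return o+d*(z-o[2])/d[2]
def cloud(c):
    v,u=np.mgrid[:480,:640]; r=c["range_z"]; M=np.array(c["cam_to_world"])
    P=np.stack([(u-c["cx"])/c["fx"]*r,-(v-c["cy"])/c["fy"]*r,-r],-1)
    return P@M[:3,:3].T+M[:3,3]
E
python3 - <<'E'
from h import *
import pickle
s=read_state(); print(s["time"],s["eef_pos"],s["tool_rot"],s["finger_gap"])
for n in("top","scene"):
    c=camera(n); cv2.imwrite(f"pics/{n}.png",c["image"]); pickle.dump(c,open(n+".pkl","wb"))
    print(n,c["fx"],c["cx"],c["cy"],np.round(c["cam_to_world"],2).tolist())
E
```

```text
pics
0.0 [ 277.70316893 -559.55268605  230.74976638] [[ 8.95738812e-01  4.44580311e-01 -5.73111649e-04]
 [ 4.44580670e-01 -8.95738326e-01  9.37235362e-04]
 [-9.66816805e-05 -1.09431245e-03 -9.99999397e-01]] 85.42381859842865
top 500.71666298645664 321.23561982055094 237.0462092952148 [[-0.01, 1.0, -0.06, 504.96], [-1.0, -0.01, -0.02, -25.91], [-0.03, 0.06, 1.0, 1025.27], [0.0, 0.0, 0.0, 1.0]]
scene 538.5467365812592 314.65435987418107 257.1256060565979 [[-0.56, -0.7, 0.45, 1082.48], [0.83, -0.47, 0.3, 311.29], [0.01, 0.54, 0.84, 1048.68], [0.0, 0.0, 0.0, 1.0]]
```

View pics/top.png

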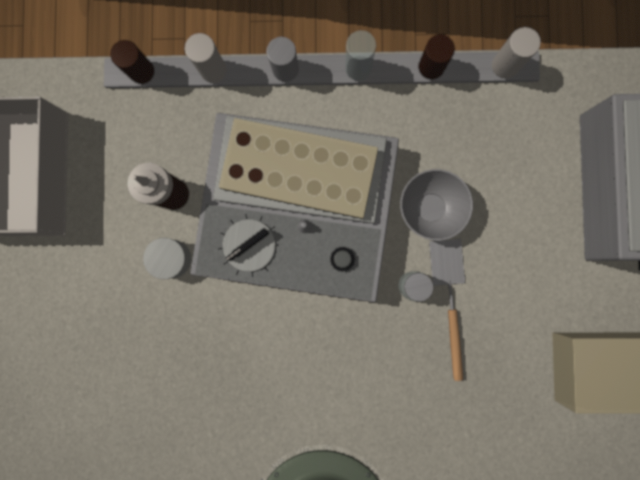

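View pics/scene.png

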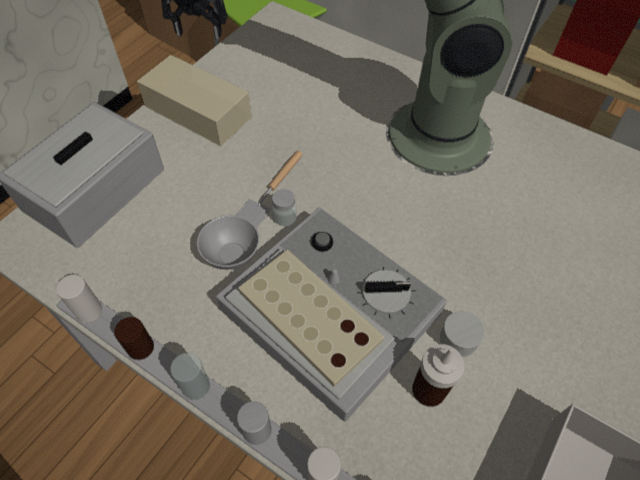

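The top view shows the dial at (249,245) with its bar running from (225,263) to (270,231). The nozzle is at (305,226), the button at (343,259), the tin at (164,258), the bottle at (150,183) and the jar at (417,287). I'll zoom in to find which end of the bar is the pointer.

```bash
python3 - <<'E'
from h import *
import pickle
c=pickle.load(open("top.pkl","rb")); im=c["image"]
a=cv2.resize(im[205:285,190:290],None,fx=6,fy=6,interpolation=cv2.INTER_CUBIC)
s=pickle.load(open("scene.pkl","rb"))["image"]
b=cv2.resize(s[255:325,345:435],(600,480)[:2] and (540,420),interpolation=cv2.INTER_CUBIC)
cv2.imwrite("pics/dialtop.png",cv2.convertScaleAbs(a,alpha=1.5)); cv2.imwrite("pics/dialscene.png",cv2.convertScaleAbs(b,alpha=1.5))
g=cv2.cvtColor(im,cv2.COLOR_BGR2GRAY)
# dark bar
m=np.zeros_like(g); m[218:275,215:285]=(g[218:275,215:285]<45)*255
n,l,st,ce=cv2.connectedComponentsWithStats(m); k=1+np.argmax(st[1:,4]); ys,xs=np.where(l==k)
r=cv2.minAreaRect(np.c_[xs,ys].astype(np.float32)); print("bar",r)
p=proj(c,*r[0],104); box=[proj(c,*q,104)[:2].round(1) for q in cv2.boxPoints(r)]; print(p,box)
for nm,u,v,z in [("dial disc",249,245,78),("button",343,259,92),("nozzle",305,225,106),("tin",163,258,55),("bottle",148,181,205),("jar",418,286,75),("c1",208,206,70),("c2",196,272,70),("c3",376,298,70),("c4",386,226,70)]: print(nm,proj(c,u,v,z).round(1), cloud(c)[int(v),int(u)].round(1))
E
```

```text
bar ((248.54000854492188, 244.22000122070312), (6.599998950958252, 45.79999542236328), 53.13010025024414)
[544.28344645 131.33449254 104.        ] [array([524., 169.]), array([574.4, 101. ]), array([564.5,  93.7]), array([514.2, 161.6])]
dial disc [543.9 134.9  78. ] [542.8 130.3 105.1]
button [515.9 -43.1  92. ] [516.  -43.2  90. ]
nozzle [578.9  26.6 106. ] [578.9  26.6 105.5]
tin [520.7 307.3  55. ] [520.6 305.   61.9]
bottle [646.7 282.4 205. ] [653.6 297.5 164.8]
jar [ 464.4 -184.    75. ] [ 464.4 -183.8   76.1]
c1 [620.1 215.8  70. ] [620.2 216.   68.9]
c2 [493.2 238.1  70. ] [493.3 237.7  71.4]
c3 [ 442.  -105.3   70. ] [ 441.9 -105.5   68. ]
c4 [ 578.5 -126.1   70. ] [ 578.8 -126.4   66.8]
```

View pics/dialtop.png

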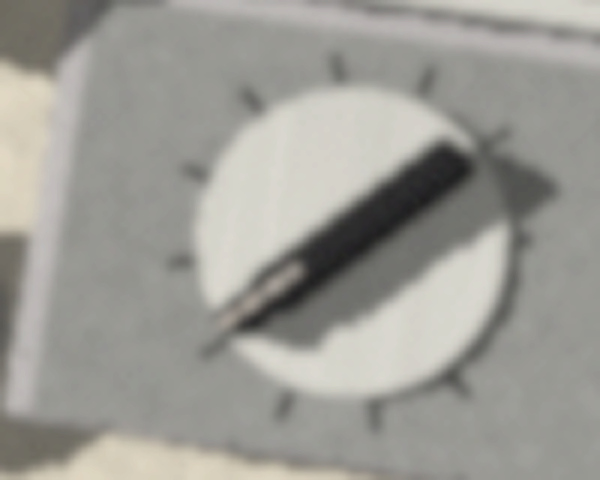

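View pics/dialscene.png

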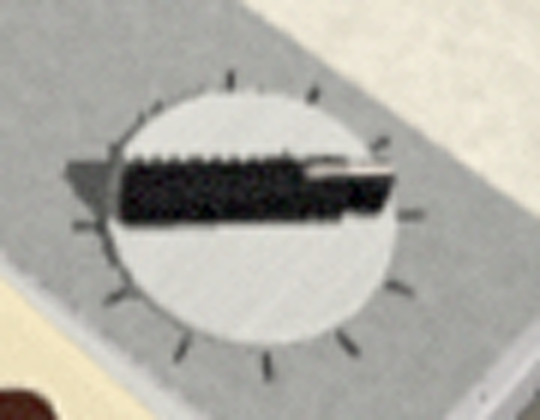

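The white line marks the pointer end, at lower left in the top view (crop (205,350)). The geometry agrees:
- **Shaker:** its yaw is about -8.5°.
- **Pointer:** world yaw about 126.7°, which is 135° in the shaker frame, so index 3 on the tick grid.
- **Target:** about 6.5° world yaw.
- **Button:** the dial-to-button distance comes out at 180 mm.

Next I'll close the gripper, check IK along the arc and hover.

```bash
cat >> h.py <<'E'
C=np.array([543.5,134.0]); TH0=126.6
def pose(th,gap=0,z=84,rad=32,sgn=1,half=11):
    "finger behind the pointer half, bar yaw th (deg), tool x = push direction"
    a=np.radians(th); r=np.array([np.cos(a),np.sin(a)]); t=np.array([r[1],-r[0]])
    p=C+rad*r-(7+half+gap)*t; x=np.r_[sgn*t,0]; zz=np.array([0,0,-1.])
    return np.r_[p,z], np.c_[x,np.cross(zz,x),zz]
E
python3 - <<'E'
from h import *
for s in(1,-1):
  for th in(126.6,66,6.6):
    p,R=pose(th,10,sgn=s); q=inverse_kinematics(p,R); print(s,th,p.round(),None if q is None else np.round(q,2))
clamp(); print(read_state()["finger_gap"])
p,R=pose(TH0,10,z=190); movep(p,R)
s=read_state(); print(s["time"],s["eef_pos"],s["qpos"])
c=camera("wrist"); print(c["fx"],np.round(c["cam_to_world"],2).tolist(),c["cx"],c["cy"]); cv2.imwrite("pics/w1.png",c["image"])
import pickle; pickle.dump(c,open("w1.pkl","wb"))
E
```

```text
1 126.6 [502. 143.  84.] [-0.11  0.6  -0.38  1.97  0.36  0.64 -1.65]
1 66 [531. 175.  84.] [-0.37  0.62 -0.08  1.89  0.07  0.64 -2.48]
1 6.6 [572. 165.  84.] [-1.01  0.99  1.06  1.82 -1.05  1.01 -2.52]
-1 126.6 [502. 143.  84.] [ 0.34  0.83 -1.07  1.95  0.91  0.96  1.02]
-1 66 [531. 175.  84.] [ 0.09  0.72 -0.74  1.86  0.66  0.82  0.16]
-1 6.6 [572. 165.  84.] [-0.03  0.71 -0.51  1.77  0.47  0.78 -0.66]
0.12195558968487413
3.4833 [502.21954555 142.24875907 189.9656548 ] [ 0.02101107  0.45572622 -0.54371821  1.89190231  0.30136104  0.87542642
 -1.60609348]
371.64829954431775 [[0.6, 0.77, 0.23, 560.59], [-0.8, 0.57, 0.17, 185.48], [0.0, -0.28, 0.96, 332.19], [0.0, 0.0, 0.0, 1.0]] 315.30757291681607 239.0366509016006
```

View pics/w1.png

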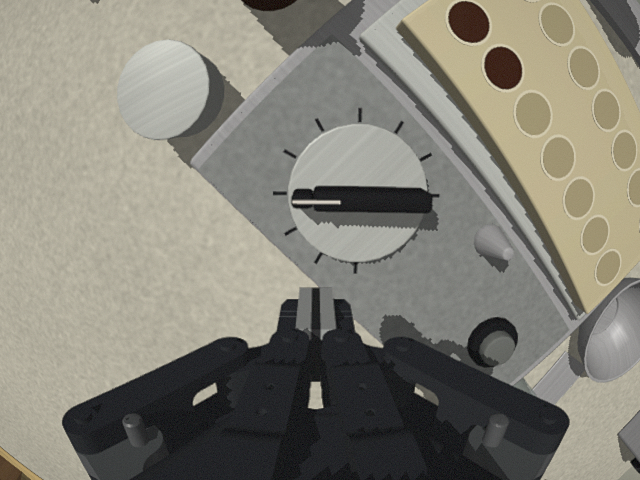

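The close view shows the dial disc centred near (358,193). The bar runs from the nose at (292,202) to the tail at (432,199), and the button top is at (498,347). Nothing is in the way. I'll compute the centre from this, then push with the sgn=-1 orientation, since j7 reaches its limit the other way.

```bash
cat >> h.py <<'E'
def fish(c,u,v,z):
    d=np.array([u-c["cx"],v-c["cy"]]); r=np.hypot(*d); a=r/c["fx"]; d=d/r*np.sin(a)
    M=np.array(c["cam_to_world"]); w=M[:3,:3]@np.array([d[0],-d[1],-np.cos(a)]); o=M[:3,3]
    return o+w*(z-o[2])/w[2]
E
python3 - <<'E'
from h import *
import pickle
c=pickle.load(open("w1.pkl","rb"))
L,R,T,B=[fish(c,u,v,78) for u,v in((290,193),(428,193),(358,123),(358,262))]
print("disc",(L+R)/2,(T+B)/2,np.linalg.norm(L-R),np.linalg.norm(T-B))
a,b=fish(c,292,202,104),fish(c,432,199,104); d=a-b
print("bar mid",(a+b)/2,"len",np.linalg.norm(d),"yaw",np.degrees(np.arctan2(d[1],d[0])))
print("button",fish(c,498,347,92))
g=cv2.cvtColor(c["image"],cv2.COLOR_BGR2GRAY)
cr=cv2.resize(g[305:385,450:540],None,fx=5,fy=5); cv2.imwrite("pics/btn.png",cr)
E
```

```text
disc [545.7915193  135.27201767  78.        ] [543.68673247 135.4274134   78.        ] 97.89087086890872 99.3701014500199
bar mid [544.70054008 135.88602199 104.        ] len 89.73979258423806 yaw 128.28406694801978
button [518.64882033 -36.8112084   92.        ]
```

View pics/btn.png

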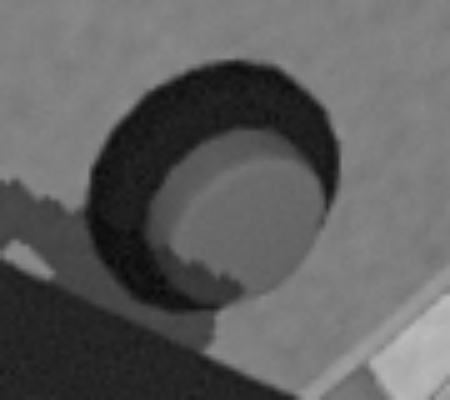

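```bash
sed -i 's/^C=.*/C=np.array([544.5,135.2]); TH0=127.0/' h.py
python3 - <<'E'
from h import *
S=-1
for th in np.arange(TH0,TH0-115,-10): 
    p,R=pose(th,0,sgn=S); assert inverse_kinematics(p,R) is not None,th
p,R=pose(TH0,10,z=190,sgn=S); movep(p,R)
p,R=pose(TH0,10,sgn=S); movel(p,max_speed=100,guard=8); print(read_state()["eef_pos"],p)
for d in [0]+list(range(8,113,8))+[113]:
    p,R=pose(TH0-d,0,sgn=S); movel(p,R,max_speed=25)
    s=read_state(); print(d,s["time"],np.round(s["ft_force"],1),np.round(s["eef_pos"]-p,1))
p,R=pose(TH0-113,12,sgn=S); movel(p,max_speed=60)
p[2]=190; movel(p,max_speed=120)
s=read_state();print(s["time"],s["qpos"])
c=camera("wrist"); cv2.imwrite("pics/w2.png",c["image"]); t=camera("top");cv2.imwrite("pics/t2.png",cv2.resize(t["image"][190:310,180:400],None,fx=3,fy=3))
E
```

```text
[503.16072501 144.04064085  84.50915263] [502.88012498 143.90551567  84.        ]
0 7.7 [-2.1 -2.8  1.9] [-0.1 -0.1 -0. ]
8 8.0583 [-2.9 -3.9 -0.1] [-0.2 -0.3 -0.2]
16 8.4167 [ 0.7 -0.  -0.3] [0.2 0.3 0.1]
24 8.775 [-0.6  0.  -0.5] [-0. -0.  0.]
32 9.1333 [-4.  -2.9  1.4] [-0.8 -0.7 -0.3]
40 9.4917 [-4.2 -2.5 -0.3] [-0.6 -0.5 -0.3]
48 9.85 [-0.4 -0.1 -0.9] [0.1 0.1 0.1]
56 10.2083 [0.7 0.6 0.2] [-0.1 -0.   0. ]
64 10.5667 [-6.6 -0.2  4.3] [-1.2 -0.1 -0.3]
72 10.925 [-4.9 -0.3  0.1] [-0.6 -0.1 -0.2]
80 11.2833 [0.9 1.1 0.4] [ 0.1 -0.   0.1]
88 11.6417 [0.3 0.7 0. ] [-0.1  0.   0. ]
96 12.0 [-5.7  2.   1.6] [-1.1  0.8 -0.1]
104 12.3583 [-2.6  2.2 -0.1] [-0.5  0.2 -0.1]
112 12.7167 [-0.2 -0.3 -1.1] [ 0.1 -0.1  0.1]
113 12.9667 [-0.2 -0.6  0.3] [-0. -0. -0.]
14.35 [ 0.14248437  0.63055461 -0.79747559  1.69855324  0.51265457  1.03489307
 -0.58472284]
```

View pics/w2.png

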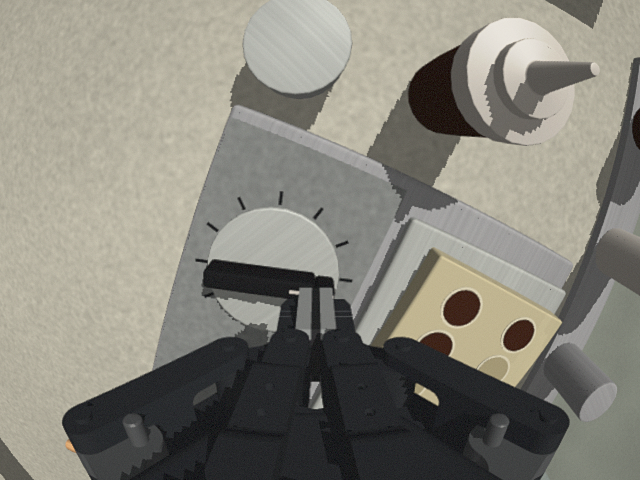

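The force shows four clicks and the bar now points roughly +x. I'll move above the button, where the dial should be in clear view, and measure the angle before pressing.

```bash
python3 - <<'E'
from h import *
import pickle
_,R=pose(80,0,sgn=-1)
movep([517,-43,150],R)
s=read_state();print(s["time"],s["eef_pos"],s["qpos"])
c=camera("wrist"); t=camera("top"); pickle.dump((c,t),open("w3.pkl","wb"))
a=cv2.resize(t["image"][190:310,180:380],(600,360)); b=cv2.resize(c["image"],(600,450))[:240]
cv2.imwrite("pics/w3.png",np.vstack([a,b]))
g=cv2.cvtColor(t["image"],cv2.COLOR_BGR2GRAY); m=np.zeros_like(g); m[218:275,222:277]=(g[218:275,222:277]<45)*255
n,l,st,ce=cv2.connectedComponentsWithStats(m); k=1+np.argmax(st[1:,4]); ys,xs=np.where(l==k)
r=cv2.minAreaRect(np.c_[xs,ys].astype(np.float32)); print(r,[proj(t,*q,104)[:2].round(1) for q in cv2.boxPoints(r)])
E
```

```text
15.675 [517.23469502 -42.3873781  150.09093044] [ 0.70936334  0.67998001 -1.05649438  1.91813235  0.7184866   0.98139434
  0.71018058]
((247.743896484375, 245.1951141357422), (44.50391387939453, 6.736323833465576), 83.6598129272461) [array([582.9, 143.7]), array([584.2, 131.2]), array([502.3, 122. ]), array([501. , 134.4])]
```

View pics/w3.png

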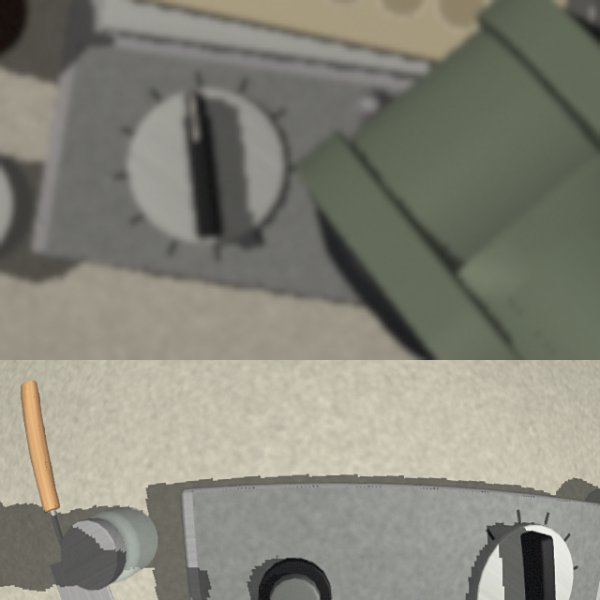

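The dial is at 6.5° world yaw, exactly the target detent four clicks on, with the nose just short of the top tick in the picture. The nozzle hasn't moved. Now I'll press the button.

```bash
python3 - <<'E'
from h import *
movel([517,-43,97],max_speed=80)
f0=read_state()["ft_force"][2]
z=97
hit=False
while z>78 and not hit:
    z-=1; hit=movel([517,-43,z],max_speed=15,guard=15); s=read_state(); f=s["ft_force"][2]-f0
    print(z,round(s["eef_pos"][2],2),round(f,1))
    if f>18: break
wait(0.3); s=read_state(); print(s["eef_pos"],s["ft_force"]-0)
movel([517,-43,150],max_speed=60); print(read_state()["time"],read_state()["ft_force"])
E
```

```text
96 96.23 1.6
95 95.02 1.0
94 93.94 1.2
93 92.93 1.0
92 92.03 2.6
91 91.0 2.9
90 90.01 4.2
89 89.0 4.9
88 87.99 4.6
87 87.01 5.8
86 86.07 7.1
85 85.77 24.3
[517.20494918 -42.95363598  85.77336835] [-5.42015161 -0.68836998 24.31883539]
21.125 [-0.47363675 -0.35006399  0.03578285]
```

The force curve fits a full press: contact at 92, spring rising to about 5–6 N, hard stop at about 86. I'll retreat for one last check.

```bash
python3 - <<'E'
from h import *
movel([460,-150,260],max_speed=150); wait(0.3)
c=camera("top"); a=cv2.resize(c["image"][90:310,120:480],(720,440)); cv2.imwrite("pics/f.png",a)
P=cloud(c); print(read_state()["time"],"button z",P[256:262,340:346,2].round(1).max())
E
```

```text
22.7167 button z 95.9
```

View pics/f.png

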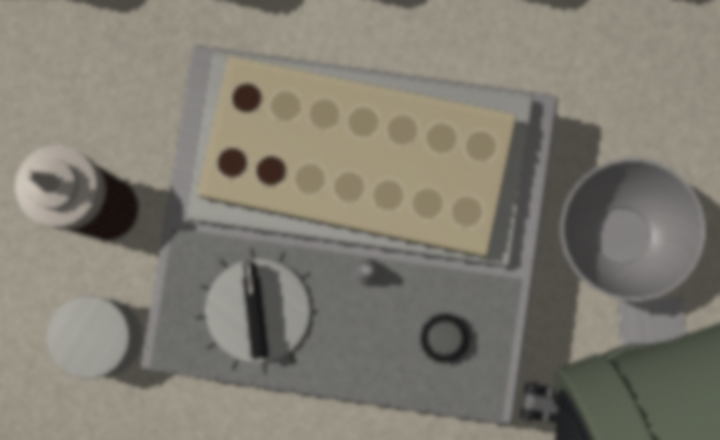

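The dial (257,310) is still in its new detent, and the button (445,338) is back up. The nozzle, mould, tin, bottle and bowl stand where they were, and the arm is clear of everything.

```bash
python3 -c "from workcell import *; print(finish_job())"
```

```text
the job is handed in; nothing more can be done
None
```

The dial was pushed four clicks clockwise with a fingertip, the start button was then pressed fully down and came back up, and the job was handed in at about 23 s; the visible bystanders had not moved, but the jar and scraper were hidden by the arm in the last picture.

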